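# Offer the matching template up to the end of a moulded stone

### The job

Check the moulding on the stone: lift the template with the hollow (cove) profile, the one whose outline matches the stone's end, up and off its hook, turn it about so that its wooden fence faces the stone, and set it gently on the end of the stone nearest the robot. Leave it there by itself with the fence down on the flat top, the plywood flat against the end face and its outline flush with the stone's on both sides. Leave the other two templates on their hooks and the chisel on the stone where it lies.

Things in the scene. Friction and masses are not known exactly. Their poses are not given: they have to be found in the camera images.
- cove_template: Moulding template of 10 mm plywood, about 0.14 kg, 190 high, 120 wide, hung by a 30 mm hole on one of the rack's three hooks (rod in the top of the hole). Origin: hole centre, mid-thickness. x: plate normal, out of its flat back (towards the rail while hung), z up. Plate below the fence: y +49 (plain edge) to -71 mm (moulded edge: 10 mm step, hollow quarter of 32 mm radius), z -130 to -50 mm.
- cove_ear (a point): Where to pinch the cove template: in its hanging ear, plain 10 mm plywood 50 mm wide (y -25 to +25), 52 mm above the hole centre, mid-thickness. The ear's top is 60 mm above the hole centre, the hole's upper edge 15 mm above it. Fingertips kept 26 mm or more above the hole centre clear the rail and the hook. Axes as the template's.
- cove_heel (a point): Inner corner under the cove template's fence: on the fence-side face (x = -5 mm), below the hole (y = 0), 50 mm below the hole centre. The fence is a dark wooden strip on that face, 15 mm high above this point, projecting 22 mm, y -21 to +49 mm. Axes as the template's. When seated this point lies on stone_seat.
- round_template: Like the cove template (plate, ear, hole, fence and origin), but its moulded edge is a bulging quarter round; hangs on another hook. To be left hanging.
- splay_template: Like the cove template (plate, ear, hole, fence and origin), but its moulded edge is a straight 45 degree slope; hangs on another hook. To be left hanging.
- rack: Low rack of two wooden posts and a steel bar, fixed to the bench, 470 mm long along y. Origin: on the bench under the middle of the line of hung templates; templates come off towards -x. Hooks of 8 mm steel rod at y -145, 0, +145 mm, rod centre 190.5 mm up (10.5 mm above a hung template's hole centre). They are welded to a round bar (the rail), 14 mm thick, at x +26 mm and the same height.
- rack_hook (a point): Middle hook at its bend, on the rod's centre line, 190.5 mm above the bench. Each hook runs level from the rail to here (rack x = -20 mm), then turns up 8 mm to its end at x = -27 mm, highest point 12 mm above the rod centre. A template, kept upright, slides off the end towards -x once it is raised by 10 to 19 mm. Axes as the rack's.
- stone: Buff sandstone block fixed on the bench, 260 mm long (x, running away from the end face nearest the robot), 120 wide, 100 high. Origin: foot of that end face, mid-width. Flat top from y -60 to +20 mm; along the +y top edge runs the cut moulding, the same step and 32 mm hollow as the cove template's, to the side face at y +60 mm.
- stone_seat (a point): Point on the top edge of the stone's near end face, 100 mm above the bench, 10.9 mm from mid-width towards the stone's -y: the place of cove_heel when the outlines are flush. Axes as the stone's. In the seated template, template x is along the stone's -x and template y along the stone's -y.
- stone_chisel: Steel mason's chisel, 130 mm long, lying along the stone's flat top, its nearest point at least 85 mm from the near end face. To be left where it lies. Origin: middle of its length, on the stone's top.

How it is judged (in metres and radians):
On the way:
1. the cove template is lifted off its hook and clear of the rack, in the air (x of cove_template in the frame of rack below -0.05 m and height (world z) of cove_template above 0.165 m), for 0.1 s.
At the end, for the whole second after the job is handed in: The cove template rests alone on the stone's near end: fence towards the stone and on its top, plate against the end face (each within 4 mm), flush sideways within 6 mm, square and upright within 4 degrees, at rest; the other templates and the chisel on the stone within 30 mm of their places (x of cove_heel in the frame of stone_seat between -0.004 and 0.004 m and y of cove_heel in the frame of stone_seat between -0.006 and 0.006 m and z of cove_heel in the frame of stone_seat between -0.004 and 0.004 m and angle between the x axis of cove_template and the x axis of stone, either way round below 0.07 rad and angle between cove_template's own z axis and vertical below 0.07 rad and linear speed of cove_template below 0.02 m/s and distance of each of round_template, splay_template, stone_chisel from where it was at the start of the episode below 0.03 m); the robot touches nothing.
It fails at once if another template is knocked off its place or the chisel on the stone is pushed away (moved more than 50 mm) (distance of any of round_template, splay_template, stone_chisel from where it was at the start of the episode above 0.05 m).
It fails at once if the template is banged or pressed onto the stone (over 45 N), which chips the fresh edge (contact force between cove_template and stone above 45 N).
It also fails if it takes over 61 s, if anything falls off the work surface, if the arm or the gripper's body presses on something with over 40 N, if the wrist force passes 120 N, or if a joint passes its speed limit or range.

### The arm

A 6-joint arm with a two-finger parallel gripper is mounted at the origin on the work surface. World frame = base frame: x ahead of the robot, y to its left, z up, the work surface at z = 0. Lengths are in mm, angles in rad, forces in N, time in s.
With the tool pointing down it reaches from about 325 to 850 mm from the base axis. Payload 4.4 kg.
Tool frame: the origin (TCP) lies at the very end of the fingers, on their centre line; the grasp point (between the pads) lies 19 mm behind it; z points along the fingers, y is the line along which they close (so a half turn about z gives the same grasp; the last joint's range is limited). The gripper opens to 94 mm and grips with 3 to 60 N. Pads are 16 mm wide; open, the fingers measure 119 mm over their backs; the gripper's body (75 mm by 177 mm) begins 78 mm behind the grasp point.
Start: joints at [1.105, 0.207, 1.542, -0, 1.393, -0.15], TCP at [178.591, 546.564, 205.447] pointing down, gripper open.
Joint ranges: [-2.73, 2.73], [-0.86, 2.22], [0.23, 2.46], [-1.11, 4.25], [0.08, 2.63], [-2.82, 2.82]. Speed limits (rad/s): [2.79, 2.79, 3.14, 3.14, 3.14, 3.14].

### API

Orientations are given as a unit quaternion [w, x, y, z].
In Python, from rig import ctrl, grab_frame gives the robot as it stands (ctrl), with the cameras as plain functions.
- The arm moves only by the shell command python3 shift.py FILE [OPENING], which reads ROWS from the file FILE. ROWS is a JSON list that holds a single list of rows (three levels of brackets), with 1 to 5 rows, each of 4 numbers: dx, dy, dz in mm, then a turn about the tool's z in rad; each row shifts and turns the commanded pose from where the row before left it, along the tool's axes as they then stand; what a row does not reach is not made up. A row lasts 1/8 s, in which the tool goes at most 62.5 mm and 0.188 rad, less where a joint would pass 70% of its speed; a pose out of reach is approached as far as the arm can. OPENING is the finger opening in mm, set as the command begins (- or left out keeps the last). The fingers move at their own pace and stop on an object; the grip force is fixed at half the most. Time passes only in rows, so rows that do not move let the fingers close. It prints the time, the measured TCP pose, the force, the opening and the grip force at its end. Input that does not fit is refused with a message, and nothing moves.
- ctrl.observe(): the state, without advancing time (a new reading comes with each control period).
- grab_frame(name): name is "scene" or "side" or "wrist"; returns a dict with "pixels" (420x560x3 uint8, red, green, blue), "fx", "fy", "cx", "cy" (pixels), "world_to_cam" (4x4, takes a point from world to camera coordinates); the wrist camera has in their place "tool_from_camera" (4x4, takes a point from camera to tool coordinates, whose origin is the TCP and whose axes are the flange's). Camera axes: x right, y down, z forward; pixel columns grow to the right and rows downward; lengths in mm; the calibration is good to about 2 mm. A picture is of the moment at which its call begins: read the wrist's pose just before it. There is no depth.
- ctrl.finish_job(): hands the job in; it is judged then, once.
The state is a dict: "time_s": time; "joints": joint angles; "qvel": joint speeds; "tau": joint torques, N m; "tool_pos": TCP position; "eef_rot": TCP orientation; "ft_force": force on the tool from outside, world axes, zero at the start; "wrist_torque": the same for the moment, N m; "gripper_width": finger opening in mm; "grasp_force": force on a finger pad.
Only numpy, scipy, OpenCV 4.12 (cv2) and the standard library are available. Lean on these libraries where they do the work, as an engineer would, in place of code of your own. Each camera call takes 0.05 s, during which the arm holds its last target. There are 200 camera calls.

## Working session

There is one attempt and no reset: what is moved stays moved. The work goes in short steps, Python scripts to look and compute and a shell command to move; the robot and the scene stay as the last step left them, time stands still between calls to the robot, and variables do not carry over. Pictures are saved under pics/ and viewed, at most 10 in all, crops included, and the job is handed in when it is done.

```bash
ls; mkdir -p pics; python3 - <<'E'
from rig import ctrl, grab_frame
import cv2,numpy as np
s=ctrl.observe(); print(s)
for n in ("scene","side"):
    f=grab_frame(n); cv2.imwrite(f"pics/{n}0.png",f["pixels"][:,:,::-1])
    print(n,f["fx"],f["fy"],f["cx"],f["cy"],np.round(f["world_to_cam"],4).tolist())
    np.savez(f"{n}0.npz",**f)
E
```

```text
pics
rig.py
shift.py
{'time_s': 0.0, 'joints': array([ 1.10447525e+00,  2.07425078e-01,  1.54291213e+00, -4.35015952e-05,
        1.39349727e+00, -1.50496874e-01]), 'qvel': array([ 0.00074013, -0.00150026, -0.00051658, -0.00080355, -0.00110123,
       -0.00072138]), 'tau': array([ 6.34294684e-04, -3.70876622e+01, -2.81415206e+01,  6.97341166e-02,
        3.63573676e-02, -1.74193915e-04]), 'tool_pos': array([178.25739252, 545.83667047, 204.30776882]), 'eef_rot': array([-3.19849253e-04,  1.57252722e-01,  9.87557758e-01, -1.07452148e-03]), 'ft_force': array([ 0.44993521,  0.72434881, -0.201175  ]), 'wrist_torque': array([-0.00851593, -0.0055975 , -0.03394956]), 'grasp_force': 0.0, 'gripper_width': 94.11107389735669}
scene 413.7539070714538 413.7539070714538 279.2652169759656 211.50127378450355 [[-0.6849, 0.7285, -0.0153, 379.0612], [0.458, 0.414, -0.7867, -155.7041], [-0.5667, -0.5458, -0.6172, 1503.3557], [0.0, 0.0, 0.0, 1.0]]
side 474.2949441849578 474.2949441849578 278.6911168828611 209.69385531572806 [[0.7059, -0.7081, -0.0177, -393.7652], [-0.5508, -0.5331, -0.6421, 398.1669], [0.4452, 0.4631, -0.7664, 864.8997], [0.0, 0.0, 0.0, 1.0]]
```

View pics/scene0.png

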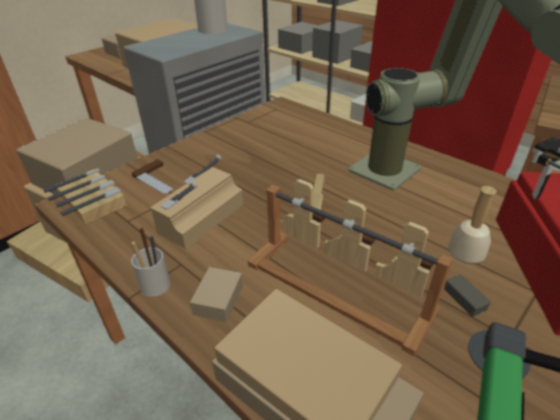

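View pics/side0.png

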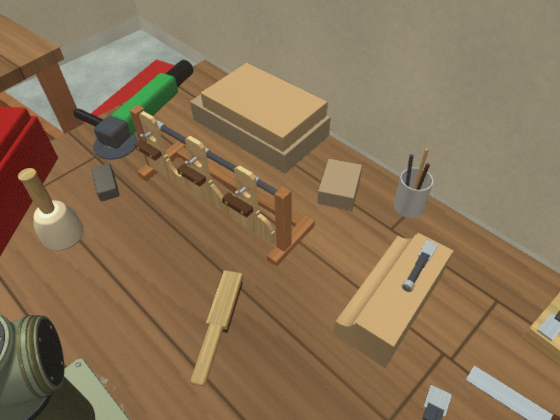

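```bash
python3 - <<'E'
import cv2
a=cv2.imread("pics/side0.png")
cv2.imwrite("pics/c1.png",cv2.resize(a[95:265,125:325],None,fx=4,fy=4,interpolation=cv2.INTER_CUBIC)[:600])
b=cv2.resize(a[225:365,325:465],None,fx=4,fy=4,interpolation=cv2.INTER_CUBIC)
cv2.imwrite("pics/c2.png",b)
E
```

```text
(no output)
```

View pics/c1.png

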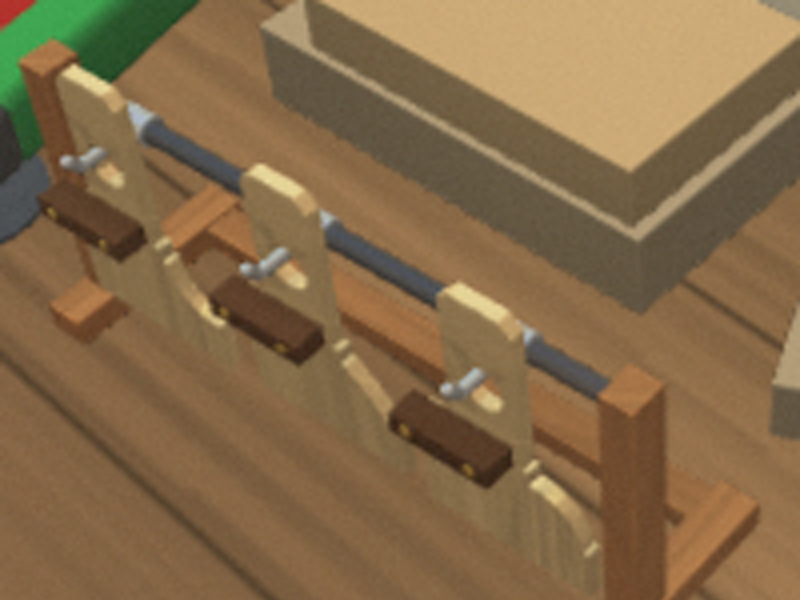

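View pics/c2.png

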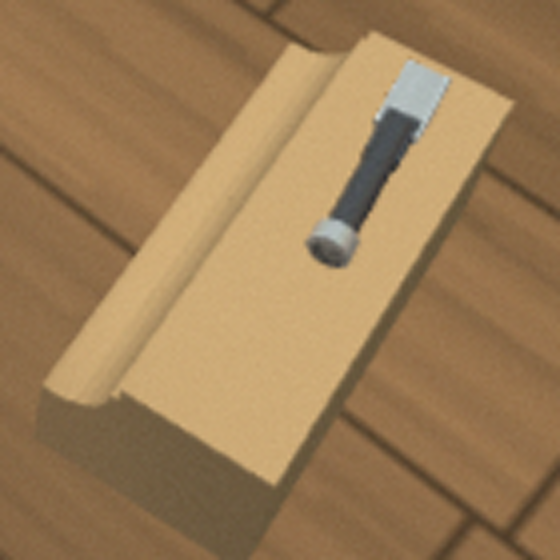

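Side crop: the leftmost template has the concave edge (cove, crop ~(195,290)), the middle is the splay and the right is the round. The stone's near top corner is at side px ~(394,346), and the step edge is at ~(355,323).

```bash
cat > h.py <<'E'
import numpy as np,cv2
def K(f): return np.array([[f["fx"],0,f["cx"]],[0,f["fy"],f["cy"]],[0,0,1.]])
def cast(f,uv,z,w2c=None):
    M=f["world_to_cam"] if w2c is None else w2c
    R,t=M[:3,:3],M[:3,3]; c=-R.T@t
    uv=np.atleast_2d(np.asarray(uv,float)); d=(R.T@np.linalg.inv(K(f))@np.c_[uv,np.ones(len(uv))].T).T
    return c+d*((z-c[2])/d[:,2])[:,None]
def proj(f,P,w2c=None):
    M=f["world_to_cam"] if w2c is None else w2c
    p=np.atleast_2d(P)@M[:3,:3].T+M[:3,3]; p=p@K(f).T
    return p[:,:2]/p[:,2:]
E
python3 - <<'E'
from h import *
f=np.load("side0.npz"); im=f["pixels"]; hsv=cv2.cvtColor(im,cv2.COLOR_RGB2HSV)
for p in [(148,151),(192,173),(238,204),(370,300),(400,290),(380,340)]: print(p,im[p[1],p[0]],hsv[p[1],p[0]])
V=im.max(2); 
m=((V<85)&(im[...,0]>im[...,2]*1.5)).astype(np.uint8); 
n,l,st,c=cv2.connectedComponentsWithStats(m)
for i in range(1,n):
    if 80<st[i,4]<1500 and 120<c[i][0]<330 and c[i][1]<280:
        pts=np.argwhere(l==i)[:,::-1]; hull=cv2.convexHull(pts.astype(np.int32)); ap=cv2.approxPolyDP(hull,1.5,True)[:,0]
        print(st[i],c[i],ap.tolist())
for z,P in ((198,[(142,135),(187,162.5),(237.5,192.5)]),(100,[(393.75,346.25),(355,323),(453,250.5)])):
    print(np.round(cast(f,P,z),1).tolist())
E
```

```text
(148, 151) [99 68 46] [ 12 137  99]
(192, 173) [97 67 44] [ 13 139  97]
(238, 204) [91 62 41] [ 13 140  91]
(370, 300) [201 167 116] [ 18 108 201]
(400, 290) [208 173 121] [ 18 107 208]
(380, 340) [109  91  65] [ 18 103 109]
[182 173  24  13  91] [194.05494505 179.18681319] [[205, 180], [198, 185], [183, 176], [182, 173], [204, 177]]
[227 202  26  15 114] [240.26315789 209.33333333] [[252, 211], [245, 216], [227, 204], [230, 202], [252, 207]]
[[467.3, 344.8, 198.0], [483.3, 199.5, 198.0], [500.9, 56.3, 198.0]]
[[501.1, -350.0, 100.0], [488.0, -272.0, 100.0], [756.3, -313.2, 100.0]]
```

```bash
python3 - <<'E'
from rig import ctrl, grab_frame
import numpy as np
f=grab_frame("wrist"); print(f["fx"],f["cx"],f["cy"],np.round(f["tool_from_camera"],3).tolist())
E
echo '[[[0, 0, -60, 0.18], [0, 0, -50, 0.18], [0, 0, 0, 0.18], [0, 0, 0, 0.18], [0, 0, 0, 0.18]]]' > path.dat && python3 shift.py path.dat
echo '[[[0, 0, 0, 0.18], [0, 0, 0, 0.06], [0, 0, 0, 0]]]' > path.dat && python3 shift.py path.dat
```

```text
300.9841787383124 275.5726981300519 208.55578899821816 [[-0.0, -0.968, -0.25, 72.171], [1.0, -0.0, -0.0, 0.236], [0.0, -0.25, 0.968, -179.613], [0.0, 0.0, 0.0, 1.0]]
time_s: 0.78
tool_pos: [178.5, 546.4, 315.2]
eef_rot: [0.0, 0.574, 0.819, -0.0]
ft_force: [0.0, -0.3, -0.8]
gripper_width: 94.0
grasp_force: 0.0
time_s: 1.15
tool_pos: [178.5, 546.4, 315.0]
eef_rot: [0.0, 0.665, 0.747, -0.0]
ft_force: [0.1, 0.2, -0.4]
gripper_width: 93.9
grasp_force: 0.0
```

```bash

echo '[[[-33.4, 41.3, 0, 0], [-33.4, 41.3, 0, 0], [-33.4, 41.3, 0, 0], [-33.4, 41.3, 0, 0], [-33.4, 41.3, 0, 0]]]' > path.dat && python3 shift.py path.dat
echo '[[[-33.4, 41.3, 0, 0], [-33.4, 41.3, 0, 0], [0, 0, 0, 0], [0, 0, 0, 0]]]' > path.dat && python3 shift.py path.dat
python3 - <<'E'
from rig import ctrl, grab_frame
import numpy as np,cv2
s=ctrl.observe();f=grab_frame("wrist"); print(s["tool_pos"],s["eef_rot"],s["joints"])
np.savez("w1.npz",tool_pos=s["tool_pos"],eef_rot=s["eef_rot"],**f)
cv2.imwrite("pics/w1.png",f["pixels"][:,:,::-1])
E
```

```text
time_s: 1.78
tool_pos: [404.1, 403.3, 315.3]
eef_rot: [-0.0, 0.665, 0.747, -0.0]
ft_force: [0.7, -0.5, 0.1]
gripper_width: 93.5
grasp_force: 0.0
time_s: 2.28
tool_pos: [492.2, 347.6, 315.1]
eef_rot: [-0.0, 0.665, 0.747, -0.0]
ft_force: [-0.6, 0.3, -0.6]
gripper_width: 93.9
grasp_force: 0.0
[492.18138274 347.57382241 315.09965487] [-4.87493278e-04  6.65197632e-01  7.46667094e-01 -3.51524585e-04] [4.70940015e-01 2.06438254e-01 1.31851243e+00 6.53374216e-04
 1.61765138e+00 3.55691228e-01]
```

View pics/w1.png

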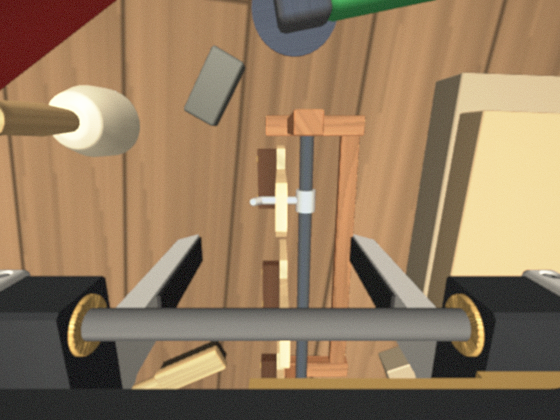

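Wrist view: cove ear top is at ~(282,175-235), the hook rod along row 201 and the rail at column ~305, all parallel to the image columns. I'll measure it by mask.

```bash
cat >> h.py <<'E'
def w2c_wrist(f):
    from scipy.spatial.transform import Rotation as R
    q=f["eef_rot"]; T=np.eye(4); T[:3,:3]=R.from_quat([q[1],q[2],q[3],q[0]]).as_matrix(); T[:3,3]=f["tool_pos"]
    return np.linalg.inv(T@f["tool_from_camera"])
E
python3 - <<'E'
from h import *
f=np.load("w1.npz"); im=f["pixels"]; 
print(im[190,276:292].tolist()); 
m=((im[...,0]>175)&(im[...,2]<0.85*im[...,0])&(im[...,2]>90)).astype(np.uint8); m[:140]=0;m[260:]=0;m[:,:265]=0;m[:,298:]=0
for r in range(140,258,4):
    c=np.flatnonzero(m[r]); print(r,(c.min(),c.max(),len(c)) if len(c) else None, end=' ')
W=w2c_wrist(f); S=np.load("side0.npz")
P=np.array([[493,348,240.]]); print(proj(f,P,W))
print(cast(f,[(282,178),(282,232),(282,205)],240,W))
E
```

```text
[[253, 242, 182], [254, 248, 203], [253, 247, 202], [253, 247, 202], [253, 247, 203], [252, 246, 199], [253, 248, 204], [253, 247, 200], [253, 248, 204], [254, 251, 207], [255, 247, 192], [228, 203, 145], [174, 140, 98], [165, 127, 93], [170, 133, 97], [168, 131, 94]]
140 (np.int64(277), np.int64(283), 5) 144 (np.int64(276), np.int64(284), 9) 148 (np.int64(276), np.int64(285), 10) 152 (np.int64(276), np.int64(285), 10) 156 (np.int64(277), np.int64(297), 10) 160 (np.int64(277), np.int64(297), 11) 164 (np.int64(276), np.int64(297), 11) 168 (np.int64(276), np.int64(297), 12) 172 (np.int64(277), np.int64(297), 11) 176 (np.int64(276), np.int64(297), 14) 180 (np.int64(276), np.int64(297), 15) 184 (np.int64(275), np.int64(297), 17) 188 (np.int64(275), np.int64(297), 16) 192 (np.int64(275), np.int64(296), 16) 196 (np.int64(274), np.int64(295), 21) 200 (np.int64(277), np.int64(285), 9) 204 (np.int64(275), np.int64(293), 14) 208 (np.int64(275), np.int64(293), 15) 212 (np.int64(270), np.int64(297), 19) 216 (np.int64(268), np.int64(293), 20) 220 (np.int64(268), np.int64(292), 17) 224 (np.int64(269), np.int64(293), 20) 228 (np.int64(274), np.int64(290), 16) 232 (np.int64(275), np.int64(287), 13) 236 (np.int64(267), np.int64(290), 15) 240 (np.int64(267), np.int64(288), 10) 244 (np.int64(266), np.int64(289), 11) 248 (np.int64(266), np.int64(287), 10) 252 (np.int64(266), np.int64(287), 10) 256 (np.int64(279), np.int64(288), 10) [[276.21919384 215.56657316]]
[[494.062758   381.60015572 240.        ]
 [499.87742071 333.45830627 240.        ]
 [496.90278903 358.08643652 240.        ]]
```

```bash
python3 -c "
import cv2
a=cv2.imread('pics/w1.png')[100:260,240:340]
cv2.imwrite('pics/w1c.png',cv2.resize(a,None,fx=3.75,fy=3.75,interpolation=cv2.INTER_NEAREST))"
```

```text
(no output)
```

View pics/w1c.png

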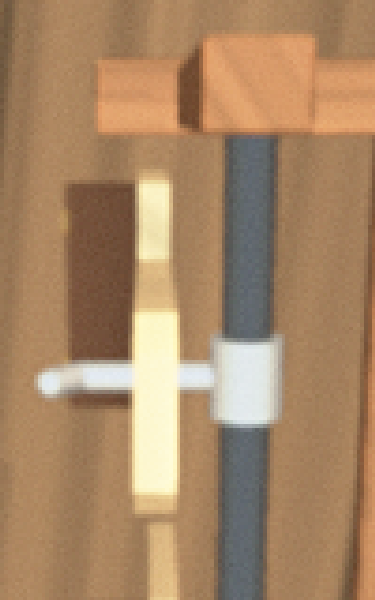

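Crop: the ear's flat top spans crop (132-180, 310-495), i.e. px cols 275.2-288, rows 182.7-232. The hook rod's axis is at row ~200.5 and the rail's centre at col ~305.5.

```bash
python3 - <<'E'
from h import *
f=np.load("w1.npz"); W=w2c_wrist(f)
print("ear",np.round(cast(f,[(281.6,182.7),(281.6,232),(281.6,207.3)],240,W),1).tolist())
print("hook",np.round(cast(f,[(253,202),(262,200.7),(297,200.7)],190.5,W),1).tolist())
print("rail",np.round(cast(f,[(307,140),(304.8,255)],190.5,W),1).tolist())
print("fence",np.round(cast(f,[(258,149),(259,208)],145,W),1).tolist())
S=np.load("side0.npz"); print(proj(S,[[497,356,240],[497,350,240]]), proj(f,[[493,348,240]],W))
E
```

```text
ear [[494.2, 377.5, 240.0], [499.5, 333.4, 240.0], [496.8, 356.0, 240.0]]
hook [[469.0, 345.8, 190.5], [478.1, 348.3, 190.5], [514.2, 352.4, 190.5]]
rail [[515.9, 414.4, 190.5], [530.6, 293.4, 190.5]]
fence [[466.4, 397.3, 145.0], [474.5, 328.2, 145.0]]
[[145.69025627 112.12926072]
 [147.23622314 113.30000557]] [[276.21919384 215.56657316]]
```

```bash

echo '[[[4, 5.7, 20, 0], [0, 0, 40, 0], [0, 0, 30, 0], [0, 0, 12, 0], [0, 0, 0, 0]]]' > path.dat && python3 shift.py path.dat
echo '[[[0, 0, 0, 0], [0, 0, 0, 0], [0, 0, 0, 0], [0, 0, 0, 0], [0, 0, 0, 0]]]' > path.dat && python3 shift.py path.dat 0
echo '[[[0, 0, 0, 0], [0, 0, 0, 0], [0, 0, 0, 0], [0, 0, 0, 0]]]' > path.dat && python3 shift.py path.dat
```

```text
time_s: 2.95
tool_pos: [496.7, 352.4, 212.1]
eef_rot: [-0.0, 0.665, 0.747, -0.001]
ft_force: [0.5, -0.3, -0.4]
gripper_width: 94.4
grasp_force: 0.0
time_s: 3.58
tool_pos: [497.9, 352.1, 213.6]
eef_rot: [0.0, 0.665, 0.747, 0.0]
ft_force: [0.0, 0.1, 0.3]
gripper_width: 47.3
grasp_force: 0.0
time_s: 4.08
tool_pos: [497.6, 352.1, 213.4]
eef_rot: [-0.0, 0.665, 0.747, -0.0]
ft_force: [-1.6, -0.5, -1.1]
gripper_width: 9.7
grasp_force: 30.0
```

```bash

echo '[[[0, 0, -5, 0], [0, 0, -5, 0], [0, 0, -4.5, 0], [0, 0, 0, 0], [0, 0, 0, 0]]]' > path.dat && python3 shift.py path.dat
echo '[[[0, -8, 0, 0], [0, -16, 0, 0], [0, -20, 0, 0], [0, -20, 0, 0], [0, 0, 0, 0]]]' > path.dat && python3 shift.py path.dat
echo '[[[0, -30, 0, 0], [0, -40, -10, 0], [0, -20, -30, 0], [0, 0, -30, 0], [0, 0, 0, 0]]]' > path.dat && python3 shift.py path.dat
python3 - <<'E'
from rig import ctrl, grab_frame
import numpy as np,cv2
s=ctrl.observe();f=grab_frame("wrist"); print(s["tool_pos"],s["gripper_width"],s["wrist_torque"])
np.savez("w2.npz",tool_pos=s["tool_pos"],eef_rot=s["eef_rot"],**f)
cv2.imwrite("pics/w2.png",f["pixels"][:,:,::-1])
E
```

```text
time_s: 4.7
tool_pos: [497.8, 352.1, 227.9]
eef_rot: [-0.0, 0.665, 0.747, -0.0]
ft_force: [-1.0, 0.9, -2.1]
gripper_width: 10.1
grasp_force: 30.0
time_s: 5.32
tool_pos: [432.3, 344.7, 228.0]
eef_rot: [-0.0, 0.665, 0.747, -0.0]
ft_force: [-0.3, 0.5, -1.5]
gripper_width: 9.7
grasp_force: 30.0
time_s: 5.95
tool_pos: [346.5, 335.6, 301.0]
eef_rot: [0.001, 0.665, 0.747, 0.004]
ft_force: [-0.2, 0.7, -1.2]
gripper_width: 9.9
grasp_force: 30.0
[346.48587242 335.59577473 300.98025876] 9.919038211307395 [-0.09845944  0.05938758  0.00632897]
```

View pics/w2.png

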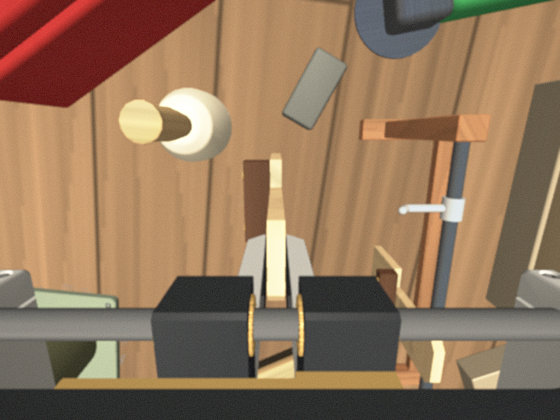

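Template is held, clear of the rack. The fence (dark) is left of the plate at cols 244-270, from row ~160, and the plate shoulder's end is at row ~155. Next, the template's offset in the tool frame.

```bash
python3 - <<'E'
from h import *
f=np.load("w2.npz"); im=f["pixels"].astype(int)
print("fence",[(r,int(im[r,252:262].sum(2).mean())) for r in range(153,170)])
print("plate",[(r,int(im[r,273:280,2].mean())) for r in range(146,240,2)])
print("cols225",im[225,262:292].sum(1).tolist()); print("cols175",im[175,238:290].sum(1).tolist())
W=np.linalg.inv(f["tool_from_camera"])
print("fence end y49 z68",cast(f,[(244,160.5),(257,160.5)],68,W).round(1).tolist())
print("ear",cast(f,[(276,r) for r in (187,190,195,200,205)],-27,W).round(1).tolist())
E
```

```text
Traceback (most recent call last):
numpy.exceptions.AxisError: axis 2 is out of bounds for array of dimension 2
```

```bash
python3 - <<'E'
from h import *
f=np.load("w2.npz"); im=f["pixels"].astype(int)
print("fence",[(r,int(im[r,252:262].mean())) for r in range(153,170)])
print("plate",[(r,int(im[r,273:280,2].mean())) for r in range(146,240,2)])
print("cols225",im[225,262:292].sum(1).tolist()); print("cols175",im[175,238:290].sum(1).tolist())
W=np.linalg.inv(f["tool_from_camera"])
print("fence end y49 z68",cast(f,[(244,160.5),(257,160.5)],68,W).round(1).tolist())
print("ear",cast(f,[(276,r) for r in (187,190,195,200,205)],-27,W).round(1).tolist())
E
```

```text
fence [(153, 140), (154, 140), (155, 141), (156, 140), (157, 141), (158, 138), (159, 118), (160, 88), (161, 76), (162, 82), (163, 87), (164, 86), (165, 85), (166, 86), (167, 86), (168, 85), (169, 87)]
plate [(146, 98), (148, 97), (150, 96), (152, 104), (154, 128), (156, 132), (158, 136), (160, 192), (162, 202), (164, 201), (166, 200), (168, 194), (170, 190), (172, 186), (174, 184), (176, 181), (178, 178), (180, 179), (182, 184), (184, 189), (186, 185), (188, 138), (190, 135), (192, 137), (194, 135), (196, 135), (198, 130), (200, 128), (202, 129), (204, 131), (206, 130), (208, 131), (210, 136), (212, 137), (214, 139), (216, 136), (218, 138), (220, 174), (222, 204), (224, 204), (226, 204), (228, 205), (230, 206), (232, 207), (234, 206), (236, 209), (238, 211)]
cols225 [233, 259, 235, 260, 485, 683, 708, 709, 704, 709, 707, 706, 701, 704, 703, 706, 704, 710, 706, 709, 708, 715, 690, 565, 415, 401, 380, 395, 397, 399]
cols175 [446, 428, 441, 463, 477, 412, 305, 275, 270, 269, 268, 276, 267, 259, 266, 261, 255, 264, 256, 247, 252, 258, 259, 257, 238, 242, 258, 265, 244, 247, 249, 337, 522, 624, 650, 656, 649, 658, 656, 658, 666, 657, 651, 577, 446, 394, 405, 402, 411, 417, 405, 406]
fence end y49 z68 [[49.0, -25.4, 68.0], [49.0, -14.7, 68.0]]
ear [[44.6, 0.7, -27.0], [43.0, 0.7, -27.0], [40.4, 0.7, -27.0], [37.7, 0.7, -27.0], [35.1, 0.7, -27.0]]
```

```bash

echo '[[[-25, 0, 0, 0], [-50, 0, 0, 0], [-50, 0, 0, 0], [-50, 0, 0, 0], [-50, 0, 0, 0]]]' > path.dat && python3 shift.py path.dat
echo '[[[-50, 0, 0, 0], [-50, 0, 0, 0], [-50, 0, 0, 0], [-50, 0, 0, 0], [-50, 0, 0, 0]]]' > path.dat && python3 shift.py path.dat
echo '[[[-50, -10, 0, 0], [-50, -10, 0, 0], [-40, 0, 0, 0], [-20, 0, 0, 0], [0, 0, 0, 0]]]' > path.dat && python3 shift.py path.dat
echo '[[[0, 0, 0, 0.18], [0, 0, 0, 0.18], [0, 0, 0, 0.18], [0, 0, 0, 0.18], [0, 0, 0, 0.18]]]' > path.dat && python3 shift.py path.dat
echo '[[[0, 0, 0, 0.18], [0, 0, 0, 0.18], [0, 0, 0, 0.18], [0, 0, 0, 0.18], [0, 0, 0, 0.18]]]' > path.dat && python3 shift.py path.dat
echo '[[[0, 0, 0, 0.18], [0, 0, 0, 0.18], [0, 0, 0, 0.18], [0, 0, 0, 0.18], [0, 0, 0, 0.18]]]' > path.dat && python3 shift.py path.dat
echo '[[[0, 0, 0, 0.18], [0, 0, 0, 0.18], [0, 0, 0, 0.04], [0, 0, 0, 0], [0, 0, 0, 0]]]' > path.dat && python3 shift.py path.dat
python3 - <<'E'
from rig import ctrl, grab_frame
import numpy as np,cv2
s=ctrl.observe();f=grab_frame("wrist"); print(s["tool_pos"],s["eef_rot"],s["joints"])
np.savez("w3.npz",tool_pos=s["tool_pos"],eef_rot=s["eef_rot"],**f)
cv2.imwrite("pics/w3.png",f["pixels"][:,:,::-1])
E
```

```text
time_s: 6.62
tool_pos: [370.0, 109.2, 295.9]
eef_rot: [-0.001, 0.665, 0.747, -0.001]
ft_force: [0.3, -0.2, -1.1]
gripper_width: 9.8
grasp_force: 30.0
time_s: 7.25
tool_pos: [398.6, -139.0, 295.9]
eef_rot: [-0.001, 0.666, 0.746, -0.0]
ft_force: [1.4, -0.1, -1.5]
gripper_width: 9.3
grasp_force: 30.0
time_s: 7.88
tool_pos: [397.4, -298.8, 296.3]
eef_rot: [-0.002, 0.666, 0.746, 0.0]
ft_force: [0.0, 0.4, -2.0]
gripper_width: 10.2
grasp_force: 30.0
time_s: 8.5
tool_pos: [398.0, -296.5, 297.7]
eef_rot: [-0.001, 0.925, 0.381, 0.0]
ft_force: [-0.5, 0.7, -1.6]
gripper_width: 9.6
grasp_force: 30.0
time_s: 9.12
tool_pos: [398.0, -296.5, 297.7]
eef_rot: [-0.001, 0.998, -0.059, -0.0]
ft_force: [-0.4, -0.6, -1.2]
gripper_width: 9.6
grasp_force: 30.0
time_s: 9.75
tool_pos: [398.0, -296.4, 297.7]
eef_rot: [-0.0, 0.873, -0.487, -0.0]
ft_force: [-0.4, -0.2, -1.6]
gripper_width: 9.7
grasp_force: 30.0
time_s: 10.38
tool_pos: [397.9, -297.6, 297.9]
eef_rot: [-0.0, 0.761, -0.649, -0.0]
ft_force: [-0.0, 0.1, -1.7]
gripper_width: 9.6
grasp_force: 30.0
[ 397.93668562 -297.59563147  297.86897702] [-1.24913322e-04  7.60859119e-01 -6.48917061e-01 -1.80582049e-04] [-8.16622281e-01 -2.06089981e-02  1.59901580e+00  2.08495629e-04
  1.56357235e+00  2.16649306e+00]
```

View pics/w3.png

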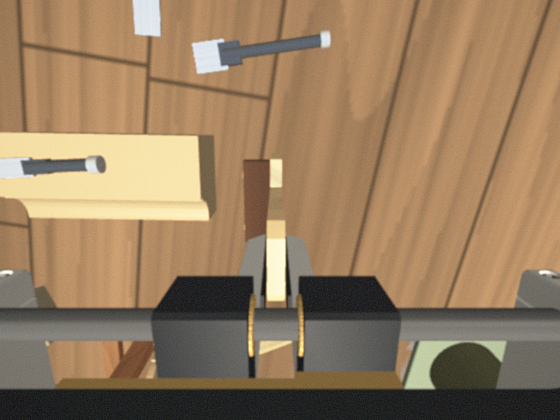

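The stone is at left, its near end top edge from (197,136) to ~(206,200), and the fence faces it. I'll fit the edges.

```bash
cat > st.py <<'E'
from h import *
import sys
f=np.load(sys.argv[1]); im=f["pixels"].astype(int); W=w2c_wrist(f)
r0,r1,cmax,c0,c1=map(int,sys.argv[2:7])
g=cv2.GaussianBlur(f["pixels"],(3,3),0).astype(int)
# end edge: last column brighter than threshold along each row
P=[]
for r in range(r0,r1):
    row=g[r,:cmax,0]; d=np.diff(row[100:]); c=np.argmin(d)+100; P.append((c+.5,r))
Q=cast(f,P,100,W)[:,:2]
vx,vy,x0,y0=cv2.fitLine(Q.astype(np.float32),cv2.DIST_HUBER,0,.01,.01).ravel()
# -y edge: strongest bright step
L=[]
for c in range(c0,c1):
    col=g[100:170,c,0]; L.append((c,np.argmax(np.diff(col))+100.5))
Q2=cast(f,L,100,W)[:,:2]
ux,uy,a0,b0=cv2.fitLine(Q2.astype(np.float32),cv2.DIST_HUBER,0,.01,.01).ravel()
ye=np.degrees(np.arctan2(-vx*np.sign(vy),abs(vy)));ys=np.degrees(np.arctan2(uy*np.sign(ux),abs(ux)))
A=np.array([[vx,-ux],[vy,-uy]]); t=np.linalg.solve(A,[a0-x0,b0-y0]); C=np.array([x0+vx*t[0],y0+vy*t[0]])
print("yaw deg end",ye,"side",ys,"corner",C,P[::8],L[::8])
y=np.radians(ys); sx=np.array([np.cos(y),np.sin(y)]); sy=np.array([-sx[1],sx[0]])
print("seat",C+49.1*sy)
from scipy.spatial.transform import Rotation as R
q=f["eef_rot"]; M=R.from_quat([q[1],q[2],q[3],q[0]]).as_matrix(); print("tool y yaw+180",np.degrees(np.arctan2(-M[1,1],-M[0,1])))
heel=f["tool_pos"]+M@np.array([.5,-5,83.4]); d=np.r_[C+49.1*sy,100]-heel
print("heel",heel,"delta tool",M.T@d)
E
python3 st.py w3.npz 142 195 225 110 190
```

```text
yaw deg end 7.952066 side 8.6560755 corner [ 502.38712 -349.1949 ] [(np.float64(198.5), 142), (np.float64(198.5), 150), (np.float64(198.5), 158), (np.float64(199.5), 166), (np.float64(199.5), 174), (np.float64(199.5), 182), (np.float64(200.5), 190)] [(110, np.float64(133.5)), (118, np.float64(134.5)), (126, np.float64(134.5)), (134, np.float64(134.5)), (142, np.float64(134.5)), (150, np.float64(134.5)), (158, np.float64(134.5)), (166, np.float64(134.5)), (174, np.float64(135.5)), (182, np.float64(135.5))]
seat [ 494.9974  -300.65417]
tool y yaw+180 9.079992978389912
heel [ 402.94353973 -297.26490059  214.46854519] delta tool [ 17.92413345 -90.3705333  114.45672311]
```

```bash

echo '[[[0, 0, 0, 0.012], [9, -30, 20, 0], [9, -30, 30, 0], [0, -10, 30, 0], [0, 0, 20, 0]]]' > path.dat && python3 shift.py path.dat
echo '[[[0, 0, 0, 0], [0, 0, 0, 0]]]' > path.dat && python3 shift.py path.dat
python3 - <<'E'
from rig import ctrl, grab_frame
import numpy as np,cv2
s=ctrl.observe();f=grab_frame("wrist"); print(s["tool_pos"],s["eef_rot"])
np.savez("w4.npz",tool_pos=s["tool_pos"],eef_rot=s["eef_rot"],**f)
g=grab_frame("side"); np.savez("side4.npz",**g)
a=cv2.resize(g["pixels"][180:390,310:470],None,fx=2.8,fy=2.8,interpolation=cv2.INTER_CUBIC)
b=cv2.resize(f["pixels"][60:330,120:320],None,fx=1.7,fy=2.0)
h=588
a=cv2.resize(a,(448,h)); b=cv2.resize(f["pixels"][60:330,160:320],(348,h),interpolation=cv2.INTER_CUBIC)
cv2.imwrite("pics/w4.png",np.hstack([a,b])[:,:,::-1])
E
```

```text
time_s: 11.05
tool_pos: [469.8, -305.7, 195.9]
eef_rot: [-0.0, 0.757, -0.654, -0.001]
ft_force: [-0.2, 0.3, -2.2]
gripper_width: 9.7
grasp_force: 30.0
time_s: 11.3
tool_pos: [470.1, -306.9, 199.0]
eef_rot: [-0.0, 0.756, -0.654, 0.001]
ft_force: [-1.1, -0.3, -1.5]
gripper_width: 9.9
grasp_force: 30.0
[ 470.11832874 -306.91090516  198.98459218] [-6.16600504e-07  7.56228000e-01 -6.54307696e-01  8.06411587e-04]
```

View pics/w4.png

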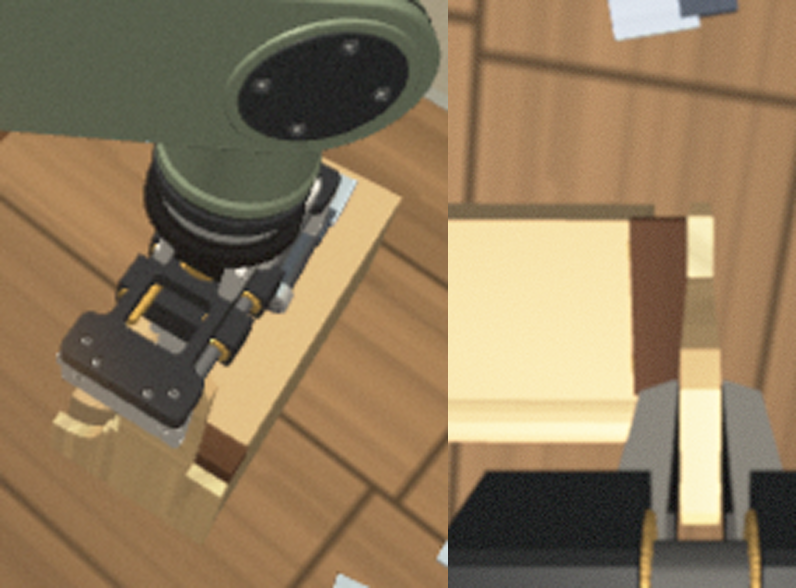

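Left: the template stands in front of the stone's end, fence just over the top. Right: the stone's -y top edge is at wrist row ~160 and the plate's plain edge is nearly in line with it.

```bash
python3 - <<'E'
from h import *
from scipy.spatial.transform import Rotation as R
f=np.load("w4.npz"); W=w2c_wrist(f); q=f["eef_rot"]; M=R.from_quat([q[1],q[2],q[3],q[0]]).as_matrix()
g=cv2.GaussianBlur(f["pixels"],(3,3),0).astype(int)
L=[(c,np.argmax(np.diff(g[145:175,c,0]))+145.5) for c in range(165,240,5)]; print(L[::3])
Q=cast(f,L,100,W); T=(Q-f["tool_pos"])@M; print("stone -y edge in tool",T[::4].round(1).tolist())
y=np.radians(8.4); sx=np.array([np.cos(y),np.sin(y),0]);sy=np.array([-sx[1],sx[0],0])
print("yaw",np.degrees(np.arctan2(-M[1,1],-M[0,1])))
p=g[:,276:284,0].mean(1); print([(r,int(p[r])) for r in range(150,172)])
C=np.array([502.39,-349.19,100]); seat=C+49.1*sy; heel=f["tool_pos"]+M@np.array([.5,-5,83.4])
print("heel-seat in stone axes",[(heel-seat)@sx,(heel-seat)@sy,(heel-seat)[2]], "tool delta",M.T@(seat-heel))
E
```

```text
[(165, np.float64(160.5)), (180, np.float64(160.5)), (195, np.float64(160.5)), (210, np.float64(160.5)), (225, np.float64(160.5))]
stone -y edge in tool [[46.1, -102.0, 99.1], [46.1, -83.6, 99.1], [46.1, -65.2, 99.1], [46.1, -46.9, 99.1]]
yaw 8.265651396734949
[(150, 166), (151, 165), (152, 162), (153, 158), (154, 155), (155, 155), (156, 156), (157, 159), (158, 175), (159, 203), (160, 223), (161, 230), (162, 231), (163, 231), (164, 231), (165, 231), (166, 231), (167, 231), (168, 230), (169, 230), (170, 228), (171, 228)]
heel-seat in stone axes [np.float64(-20.662553208101276), np.float64(-3.1736989470441417), np.float64(15.590591156196183)] tool delta [ -3.24116713 -20.6385761   15.60845972]
```

```bash

echo '[[[-3, -6, 0, 0], [0, -6, 0, 0], [0, -6, 0, 0], [0, 0, 0, 0], [0, 0, 0, 0]]]' > path.dat && python3 shift.py path.dat
echo '[[[0, 0, 4, 0], [0, 0, 4, 0], [0, 0, 4, 0], [0, 0, 0, 0], [0, 0, 0, 0]]]' > path.dat && python3 shift.py path.dat
echo '[[[0, 0, 1, 0], [0, 0, 0.5, 0], [0, 0, 0, 0], [0, 0, 0, 0]]]' > path.dat && python3 shift.py path.dat
echo '[[[0, 0, 1, 0], [0, 0, 0, 0], [0, 0, 0, 0]]]' > path.dat && python3 shift.py path.dat
```

```text
time_s: 12.02
tool_pos: [487.0, -300.7, 197.8]
eef_rot: [0.0, 0.756, -0.654, -0.0]
ft_force: [0.2, 0.5, -1.9]
gripper_width: 9.9
grasp_force: 30.0
time_s: 12.65
tool_pos: [487.1, -300.9, 186.0]
eef_rot: [-0.0, 0.756, -0.654, 0.0]
ft_force: [-0.1, -0.3, -1.0]
gripper_width: 10.1
grasp_force: 30.0
time_s: 13.15
tool_pos: [487.1, -300.8, 184.5]
eef_rot: [0.0, 0.756, -0.654, 0.0]
ft_force: [0.4, -0.6, -1.2]
gripper_width: 9.8
grasp_force: 30.0
time_s: 13.52
tool_pos: [487.2, -300.9, 183.6]
eef_rot: [0.0, 0.756, -0.654, 0.0]
ft_force: [-0.2, -0.7, -1.0]
gripper_width: 9.8
grasp_force: 30.0
```

Expected contact at z≈183.4; I'll continue in small steps.

```bash

echo '[[[0, 0, 0.6, 0], [0, 0, 0, 0], [0, 0, 0, 0]]]' > path.dat && python3 shift.py path.dat | sed -n '2p;4p'
echo '[[[0, 0, 0.6, 0], [0, 0, 0, 0], [0, 0, 0, 0]]]' > path.dat && python3 shift.py path.dat| sed -n '2p;4p'
```

```text
tool_pos: [487.2, -301.1, 183.5]
ft_force: [-1.9, -0.2, 4.0]
tool_pos: [487.2, -301.1, 183.5]
ft_force: [-1.6, 0.2, 6.4]
```

```bash

echo '[[[0, -1, -0.6, 0], [0, 0, 0, 0], [0, 0, 0, 0]]]' > path.dat && python3 shift.py path.dat | sed -n '2p;4p'
echo '[[[0, -0.7, 0, 0], [0, 0, 0, 0], [0, 0, 0, 0]]]' > path.dat && python3 shift.py path.dat| sed -n '2p;4p'
echo '[[[0, -0.6, 0, 0], [0, 0, 0, 0], [0, 0, 0, 0]]]' > path.dat && python3 shift.py path.dat| sed -n '2p;4p'
```

```text
tool_pos: [487.9, -301.1, 183.6]
ft_force: [-2.4, -0.6, 4.7]
tool_pos: [488.5, -301.1, 183.6]
ft_force: [-2.5, -0.9, 6.0]
tool_pos: [489.0, -301.1, 183.6]
ft_force: [-2.7, -0.1, 5.3]
```

```bash

echo '[[[0, -0.6, 0, 0], [0, 0, 0, 0], [0, 0, 0, 0]]]' > path.dat && python3 shift.py path.dat| sed -n '2,4p'
```

```text
tool_pos: [489.6, -301.0, 183.6]
eef_rot: [0.001, 0.756, -0.654, 0.0]
ft_force: [-2.5, -0.8, 5.5]
```

```bash
for k in 1; do 
echo '[[[0, -0.6, 0, 0], [0, 0, 0, 0], [0, 0, 0, 0]]]' > path.dat && python3 shift.py path.dat| sed -n '2p;4p'
echo '[[[0, -0.6, 0, 0], [0, 0, 0, 0], [0, 0, 0, 0]]]' > path.dat && python3 shift.py path.dat| sed -n '2p;4p'; done
```

```text
tool_pos: [490.3, -301.0, 183.6]
ft_force: [-2.9, -1.2, 5.2]
tool_pos: [490.8, -300.9, 183.6]
ft_force: [-1.5, -0.7, 5.9]
```

```bash
echo '[[[0, -0.6, 0, 0], [0, 0, 0, 0], [0, 0, 0, 0]]]' > path.dat && python3 shift.py path.dat| sed -n '2,4p'; python3 -c "
from rig import ctrl, grab_frame;print(ctrl.observe()['wrist_torque'])"
```

```text
tool_pos: [491.1, -300.9, 183.6]
eef_rot: [0.001, 0.756, -0.654, 0.0]
ft_force: [-3.5, -0.6, 6.2]
[-0.00872129  1.00701361  0.09592751]
```

```bash
echo '[[[0, -0.8, 0, 0], [0, 0, 0, 0], [0, 0, 0, 0]]]' > path.dat && python3 shift.py path.dat| sed -n '2p;4p'; python3 -c "
from rig import ctrl, grab_frame;print(ctrl.observe()['wrist_torque'])"
echo '[[[0, -0.8, 0, 0], [0, 0, 0, 0], [0, 0, 0, 0]]]' > path.dat && python3 shift.py path.dat| sed -n '2p;4p'; python3 -c "
from rig import ctrl, grab_frame;print(ctrl.observe()['wrist_torque'])"
```

```text
tool_pos: [491.4, -300.8, 183.6]
ft_force: [-5.5, -0.6, 7.3]
[ 0.02129223  1.30882301 -0.01892648]
tool_pos: [491.6, -300.9, 183.7]
ft_force: [-6.0, -0.6, 7.4]
[-0.0682455   1.5672153  -0.03050065]
```

```bash
echo '[[[0, 1.3, 0, 0], [0, 0, 0, 0], [0, 0, 0, 0]]]' > path.dat && python3 shift.py path.dat| sed -n '2p;4p'; python3 -c "
from rig import ctrl, grab_frame;print(ctrl.observe()['wrist_torque'])"
echo '[[[0, 0, 0, 0], [0, 0, 0, 0], [0, 0, 0, 0], [0, 0, 0, 0], [0, 0, 0, 0]]]' > path.dat && python3 shift.py path.dat 50
echo '[[[0, 0, -10, 0], [0, 0, -20, 0], [0, 0, -40, 0], [0, 0, -50, 0], [0, 0, -50, 0]]]' > path.dat && python3 shift.py path.dat| sed -n '2p;4p'
echo '[[[0, 60, 0, 0], [0, 60, 0, 0], [0, 30, 0, 0], [0, 0, 0, 0], [0, 0, 0, 0]]]' > path.dat && python3 shift.py path.dat| sed -n '2p;4p'
python3 - <<'E'
from rig import ctrl, grab_frame
import numpy as np,cv2
s=ctrl.observe();f=grab_frame("wrist"); g=grab_frame("side"); c=grab_frame("scene")
np.savez("w5.npz",tool_pos=s["tool_pos"],eef_rot=s["eef_rot"],**f); np.savez("side5.npz",**g)
a=cv2.resize(g["pixels"][210:390,310:470],(533,600),interpolation=cv2.INTER_CUBIC)
b=cv2.resize(f["pixels"][60:330,0:240],(267,300))
d=cv2.resize(c["pixels"][150:260,140:260],(267,300))
cv2.imwrite("pics/w5.png",np.hstack([a,np.vstack([b,d])])[:,:,::-1])
E
```

```text
tool_pos: [491.2, -300.8, 183.6]
ft_force: [-4.1, -0.1, 7.4]
[ 0.01508261  1.06363637 -0.09348778]
time_s: 18.65
tool_pos: [492.1, -300.0, 182.8]
eef_rot: [-0.0, 0.756, -0.654, -0.0]
ft_force: [0.9, -0.3, 0.5]
gripper_width: 49.5
grasp_force: 0.0
tool_pos: [491.9, -300.0, 355.2]
ft_force: [0.1, -0.3, -0.7]
tool_pos: [344.3, -321.8, 353.5]
ft_force: [0.6, -0.1, 1.0]
```

View pics/w5.png

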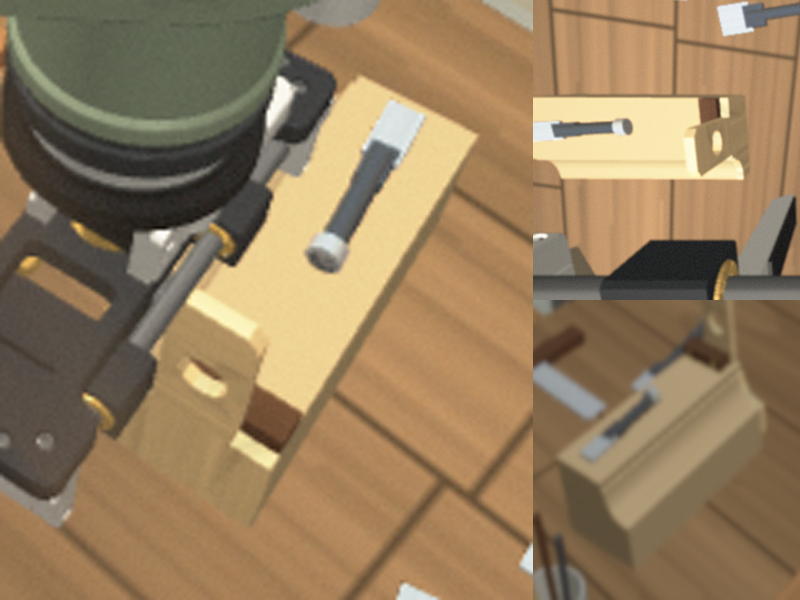

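Seen from the side, wrist and scene views, the template stands upright on the end, fence on top, chisel undisturbed. A numeric flush check from the side frame follows.

```bash
python3 - <<'E'
from h import *
S=np.load("side5.npz"); y=np.radians(8.4)
# side-camera stone corner (same camera, before): 
C=cast(np.load("side0.npz"),[(393.75,346.25)],100)[0]
sx=np.array([np.cos(y),np.sin(y),0]);sy=np.array([-sx[1],sx[0],0]);sz=np.array([0,0,1.])
o=C+49.1*sy+50*sz-5*sx   # expected template origin
def P(tx,ty,tz): return o-tx*sx-ty*sy+tz*sz
for n,a in dict(ear_backR=(5,25,60),ear_backL=(5,-25,60),ear_frontR=(-5,25,60),plain_bot=(5,49,-130),plain50=(5,49,-50),fenceEndTop=(-27,49,-35),fenceEndBot=(-27,49,-50),hole=(5,0,0)).items():
    p=proj(S,P(*a))[0]; print(n,p.round(1),"crop",((p-[310,210])*3.333).round())
E
```

```text
ear_backR [388.9 314.1] crop [263. 347.]
ear_backL [362.  298.1] crop [173. 293.]
ear_frontR [391.8 309.6] crop [273. 332.]
plain_bot [384.2 367.9] crop [247. 526.]
plain50 [391.  350.5] crop [270. 468.]
fenceEndTop [400.9 333.2] crop [303. 411.]
fenceEndBot [399.4 336.9] crop [298. 423.]
hole [370.5 322.8] crop [202. 376.]
```

```bash
python3 -c "
from rig import ctrl, grab_frame;print(ctrl.finish_job())"
```

```text
the job is handed in; nothing more can be done
None
```

The cove template is off its hook and seated on the stone's near end, fence on the flat top and plate against the end face. The last camera check put it within about 2 mm of flush, the chisel lay undisturbed and the other two templates were not touched. The job is handed in, but no verdict came back.

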